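Swing a curing lamp over the loaded nest and lock its index plunger

TASK

Set the curing lamp over the nest fixture that lies on the stand and lock it there. Pull the index plunger's T-handle up and give it a quarter turn anticlockwise so that it stays out by itself, swing the lamp arm from its middle rest to the station where the long, narrow nest frame lies (not the one with the clear blister tray), then turn the T-handle back so that the pin drops fully home in that station's hole. Let go at the end, and leave the nest, the blister tray and everything else on the bench where they are.

Things in the scene. Friction and masses are not known exactly. Their poses are not given: they have to be found in the camera images.
- cure_stand: Fixed curing-lamp stand by the drawer cabinet: foot plate 209 x 220 x 10 mm, pillar, steel quadrant (top at 100 mm) with 3 index holes 55 mm from the pillar. Origin on the pillar's axis at bench height; z up; -x is the arm's rest direction (foot reaches 174 mm to -x, 35 to +x, 110 to each side). Two white station pads, top 14 mm above the bench, centred 102 mm to -x and 72 mm to -y or +y.
- lamp_arm (a joint): Swing of the arm about the pillar (rad), -0.74 to 0.74, positive anticlockwise from above. 0: middle rest hole, start. +0.61: over the pad at the stand's -y; -0.61: over the pad at its +y. About 0.2 N m friction, stays where left; 0.02 rad play when locked. Arm 36 mm wide, 102 to 116 mm above the bench; plunger 55, lamp 125, grip 170 mm from the pillar's axis.
- index_pin (a joint): Lift of the index pin (m): 0 fully home in a hole (locked), 0.013 when held out on its collar, 0.018 highest. Spring pushes it down with 6 N at 0, 10 N at 0.013. Pin 10 mm thick with a round nose, holes 12 mm wide: let down within 0.05 rad of a hole it centres itself and drops home; farther off it stands on the quadrant at about 0.010.
- t_handle (a joint): Turn of the T-handle on the arm (rad), 0 to 1.571, positive anticlockwise from above. 0: bar along the arm, cross pin in the collar's slots, pin free to drop; it turns no more than 0.15 until lifted 13 mm. 1.571: bar across the arm, cross pin stands on the collar and holds the pin out when let go. Turned back to within 0.1 of 0 and let go, the spring drops the pin.
- handle_grip (a point): Centre of the T-handle's black bar, on the plunger's axis: 62 mm long along this point's x axis, 15 wide, 17 high; 163 mm above the bench when home, 176 when held out. Under the bar a neck 18 mm across, 10 mm high, then a thin stem. The steel collar on the arm, 26 mm across, has its top 136 mm above the bench.
- swing_grip (a point): Centre of the black upright grip at the arm's end, for swinging the arm: round, 24 mm across, from 130 to 170 mm above the bench, this point at 150. The lamp beside it is lower (top 127 mm above the bench).
- lamp_axis (a point): Centre of the lamp's underside: black finned cylinder, 54 mm across, 52 to 127 mm above the bench, on the arm 125 mm from the pillar's axis.
- nest_center (a point): Centre of the loaded nest fixture, a long narrow moulded frame with small posts (136 x 32 x 26 mm), lying loose on one of the two station pads, lengthwise along the stand's x axis. Not to be handled. This point is 13 mm above the pad.
- tray_center (a point): Centre of a clear, empty blister tray (125 x 60 x 18 mm), lying loose on the other pad. Not to be handled. This point is 9 mm above the pad.
- cup: Steel parts cup, 54 mm across, 36 mm high, behind the stand; a bystander. Origin under its centre.
- tweezers: Tweezers, 130 x 14 x 8 mm, lying at the front of the bench; a bystander. Origin under the centre.
- timer: Bench timer, 75 x 29 x 62 mm, at the right; a bystander. Origin under its centre.
- tape: Roll of tape, 100 mm across, 25 mm high, lying at the right; a bystander. Origin under its centre.

How it is judged:
By the outcome, as a careful person would: the job done as asked, in the order asked, and still so for the second after the job is handed in, with the robot touching nothing.
It also fails if it takes over 51 s, if anything falls off the work surface, if the arm or the gripper's body presses on something with over 40 N, if the wrist force passes 120 N, or if a joint passes its speed limit or range.

ROBOT

A 7-joint arm with a two-finger parallel gripper is mounted at the origin on a cart in front of the work surface, level with it; the furniture and walls round the work are solid. World frame = base frame: x ahead of the robot, y to its left, z up, the work surface at z = 0. Lengths are in mm, angles in rad, forces in N, time in s.
With the tool pointing down it reaches from about 400 to 925 mm from the base axis. Payload 5.6 kg.
Tool frame: the origin (TCP) lies at the very end of the fingers, on their centre line; the grasp point (between the pads) lies 19 mm behind it; z points along the fingers, y is the line along which they close (so a half turn about z gives the same grasp; the last joint's range is limited). The gripper opens to 85 mm and grips with 20 to 120 N. Pads are 22 mm wide; open, the fingers measure 114 mm over their backs; the gripper's body (76 mm by 85 mm) begins 54 mm behind the grasp point. The pads swing forward as they close: fully open they stand 13 mm farther back than shut.
Start: joints at [-1.343, 0.468, -0.012, 1.603, 0.006, 1.071, -0.056], TCP at [173.917, 626.308, 231.29] pointing down, gripper open.
Joint ranges: [-2.53, 2.53], [-0.31, 2.02], [-1.57, 1.55], [0.28, 2.44], [-1.29, 4.43], [0.15, 1.84], [-2.92, 2.92]. Speed limits (rad/s): [2.57, 2.57, 3.14, 3.14, 3.14, 3.14, 3.14].

INTERFACE

Orientations are given as a 3x3 rotation matrix whose columns are the frame's x, y, z axes.
In Python, from workcell import manip gives the robot as it stands. The module is installed in compiled form; this text tells all that it offers.
- The arm moves only by the shell command python3 -m jog 'ROWS' [FORCE]. ROWS is JSON, a list of rows, each an object of numbers: "gripper": the opening, from 0 (shut) to 1 (fully open); "dx", "dy", "dz": the shift along the tool's x, y, z in m; "yaw": the turn about the tool's z in degrees. A call has 1 to 5 rows; each row shifts and turns the commanded pose from where the row before left it, along the tool's axes as they then stand; what a row does not reach is not made up. A row lasts 1/10 s, in which the tool goes at most 50 mm and 8.59 degrees, less where a joint would pass 70% of its speed; a pose out of reach is approached as far as the arm can. A call is refused whole if a number of a shift passes 0.05 or a number of a turn 8.59, either way. A call with a gripper value outside its range is refused whole. The fingers move at their own pace and stop on an object; FORCE is the grip in N (left out, the last holds). Time passes only in rows, so rows that do not move let the fingers close. It gives the time, the measured TCP pose, the force, the opening and the grip force at its end, in the units of the state.
- manip.get_obs(): the state, without advancing time (a new reading comes with each control period).
- manip.snapshot(name): name is "scene" or "top" or "wrist"; returns a dict with "color" (420x560x3 uint8, red, green, blue), "fx", "fy", "cx", "cy" (pixels), "dist" ([k1, k2, p1, p2, k3] as OpenCV has them; the pictures are not rectified), "world_from_camera" (4x4, takes a point from camera to world coordinates). Camera axes: x right, y down, z forward; pixel columns grow to the right and rows downward; lengths in mm; the calibration is good to about 2 mm. A picture is of the moment at which its call begins. There is no depth.
- manip.job_done(): hands the job in; it is judged then, once.
The state is a dict: "t": time; "q": joint angles; "dq": joint speeds; "tau": joint torques, N m; "position": TCP position; "eef_rot": TCP orientation; "contact_force": force on the tool from outside, world axes, zero at the start; "ft_torque": the same for the moment, N m; "grip_width": opening from 0.0 (shut) to 1.0 (fully open); "gripper_force": force on a finger pad.
Only numpy, scipy, OpenCV 4.12 (cv2) and the standard library are available. Lean on these libraries where they do the work, as an engineer would, in place of code of your own. Each camera call takes 0.05 s, during which the arm holds its last target. There are 200 camera calls.

## Working session

There is one attempt and no reset: what is moved stays moved. The work goes in short steps, Python scripts to look and compute and a shell command to move; the robot and the scene stay as the last step left them, time stands still between calls to the robot, and variables do not carry over. Pictures are saved under pics/ and viewed, at most 10 in all, crops included, and the job is handed in when it is done.

```bash
mkdir -p pics; cat > h.py <<'E'
import numpy as np,cv2,pickle
from workcell import manip
def snap(n,f):
    s=manip.snapshot(n);cv2.imwrite('pics/'+f+'.png',s['color'][:,:,::-1]);pickle.dump(s,open(f+'.pkl','wb'));return s
def ray(s,u,v):
    K=np.array([[s['fx'],0,s['cx']],[0,s['fy'],s['cy']],[0,0,1.]])
    p=cv2.undistortPoints(np.array([[[u,v]]],float),K,np.array(s['dist'],float))[0,0]
    T=np.array(s['world_from_camera']);return T[:3,3],T[:3,:3]@np.array([p[0],p[1],1])
def onz(s,u,v,z):
    o,d=ray(s,u,v);return o+d*(z-o[2])/d[2]
E
python3 - <<'E'
from h import *
for n in('scene','top'):
    s=snap(n,n+'0');print(n,np.round(s['world_from_camera'],2).tolist())
o=manip.get_obs();print(o['t'],o['position'],np.round(o['eef_rot'],3).tolist())
E
```

```text
scene [[0.51, -0.55, 0.66, -232.98], [-0.86, -0.34, 0.38, -421.85], [0.02, -0.76, -0.65, 851.67], [0.0, 0.0, 0.0, 1.0]]
top [[-0.01, -0.99, 0.16, 319.49], [-1.0, 0.01, 0.0, -30.49], [-0.0, -0.16, -0.99, 1340.25], [0.0, 0.0, 0.0, 1.0]]
0.1 [173.81347835 625.80067188 230.40743893] [[-0.964, 0.268, -0.0], [0.268, 0.964, -0.002], [-0.0, -0.002, -1.0]]
```

View pics/top0.png

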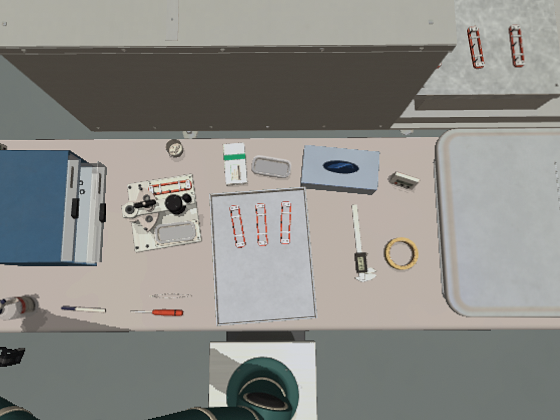

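View pics/scene0.png

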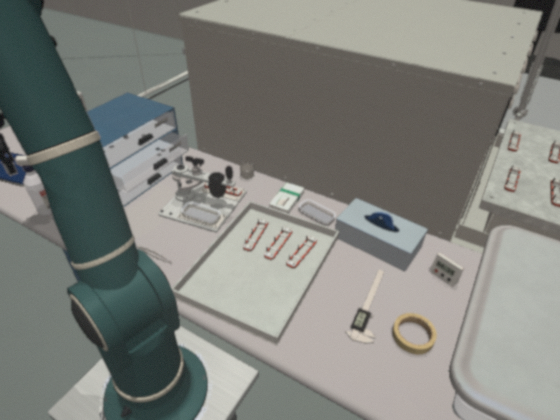

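The top view shows the stand at about (165,212). Its arm points image-right (world -y), the red and white nest is on the far pad (172,187), and the clear tray is on the near pad (177,233). I'll zoom in to measure.

```bash
python3 - <<'E'
from h import *
im=cv2.imread('pics/top0.png')[165:260,115:215];cv2.imwrite('pics/c1.png',cv2.resize(im,None,fx=6,fy=6,interpolation=cv2.INTER_CUBIC))
s=pickle.load(open('top0.pkl','rb'));print(onz(s,165,212,0),onz(s,166,212,0),s['fx'])
E
```

```text
[548.25885005 304.729298     0.        ] [548.23848154 301.57510302   0.        ] 430.61440706698596
```

View pics/c1.png

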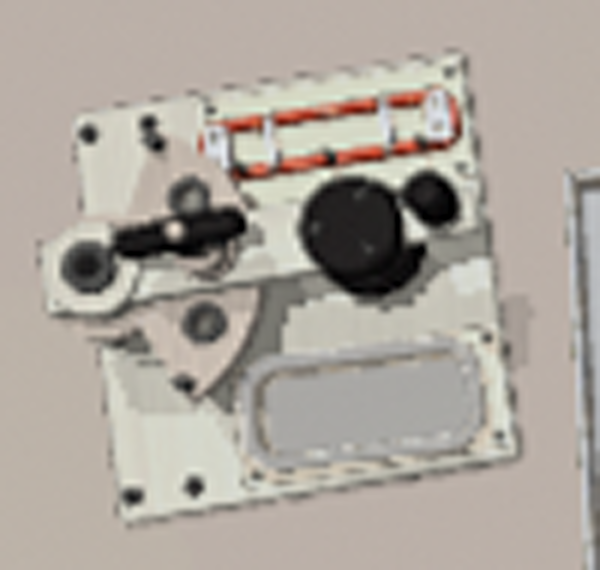

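The crop shows the T-bar centred at (178,232), the swing grip at (432,197), the pillar at (88,265), and the foot corners at (80,115), (465,55), (520,455) and (125,520). The nest is on the far (stand -y) pad, so the target is +0.61.

```bash
python3 - <<'E'
from h import *
s=pickle.load(open('top0.pkl','rb'))
P=lambda u,v,z:onz(s,(u+.5)/6-.5+115,(v+.5)/6-.5+165,z)[:2]
b=P(178,232,171);g=P(432,197,170);p=P(88,265,118)
c=[P(*k,10) for k in((80,115),(465,55),(520,455),(125,520))]
print(b,g,p,[np.linalg.norm(x-p) for x in(b,g)])
# foot: mid of corners = stand (-69.5,0)
m=sum(c)/4;d=(c[0]+c[3]-c[1]-c[2]);d/=np.linalg.norm(d);print('foot',m,d,np.degrees(np.arctan2(d[1],d[0])),m+69.5*d)
print([np.linalg.norm(c[i]-c[i-1]) for i in range(4)])
e=(p-g);print('arm dir',np.degrees(np.arctan2(e[1],e[0])))
E
```

```text
[543.95585031 320.02883438] [559.84918002 203.76602287] [538.27874138 378.43473028] [np.float64(58.68115746843123), np.float64(175.9955714551878)]
foot [547.00290821 304.75853175] [-0.15505054  0.98790654] 98.91972750977014 [536.22689557 373.4180362 ]
[np.float64(216.2923575988233), np.float64(204.64817868912613), np.float64(215.4265507429955), np.float64(205.0112215628964)]
arm dir 97.04000882208433
```

```bash
cat >> h.py <<'E'
def to(x,y,z,yd=None):
    o=manip.get_obs();R=np.array(o['eef_rot']);d=np.array([x,y,z])-o['position']
    a=np.degrees(np.arctan2(R[1,1],R[0,1]))
    w=0 if yd is None else (a-yd+90)%180-90
    c=cv2.Rodrigues(np.array([0,0,np.radians(w)]))[0]
    print('t',round(o['t'],2),'pos',np.round(o['position'],1),'yaxis',round(a,1),'q7',round(o['q'][6],2),'F',np.round(o['contact_force'],1),'M',np.round(o['ft_torque'],2),'grip',round(o['grip_width'],3),round(o['gripper_force'],1))
    print('tool delta now',np.round(R.T@d,1),'after yaw',round(w,1),np.round((R@c).T@d,1))
E
python3 -m jog '[{"dx":-0.034,"dy":-0.026,"dz":-0.01},{"dx":-0.034,"dy":-0.026,"dz":-0.01},{"dx":-0.034,"dy":-0.026,"dz":-0.01},{"dx":-0.034,"dy":-0.026,"dz":-0.01},{"dx":-0.034,"dy":-0.026,"dz":-0.01}]'
python3 -m jog '[{"dx":-0.034,"dy":-0.026},{"dx":-0.03,"dy":-0.01},{"yaw":8.5},{"yaw":8.5},{"yaw":8.5}]'
python3 -c "from h import *;to(544.5,320,265,8)"
```

```text
t 0.1 pos [173.8 625.8 230.4] yaxis 74.5 q7 -0.06 F [-0.1 -0.5  0.4] M [-0.01  0.02 -0.02] grip 0.999 0.0
tool delta now [-439.  -195.5  -34.2] after yaw 66.5 [-354.5  324.5  -34.2]$[0]: bad value
$[0]: bad value
```

```bash

python3 -m jog '[{"gripper":1,"dx":-0.034,"dy":-0.026,"dz":-0.01,"yaw":0},{"gripper":1,"dx":-0.034,"dy":-0.026,"dz":-0.01,"yaw":0},{"gripper":1,"dx":-0.034,"dy":-0.026,"dz":-0.01,"yaw":0},{"gripper":1,"dx":-0.034,"dy":-0.026,"dz":-0.01,"yaw":0},{"gripper":1,"dx":-0.034,"dy":-0.026,"dz":-0.01,"yaw":0}]'
python3 -c "from h import *;to(544.5,320,265,8)"
```

```text
t: 0.6
position: [303.7, 453.8, 281.3]
eef_rot: [[-0.964, 0.267, -0.0], [0.267, 0.964, -0.001], [0.0, -0.001, -1.0]]
contact_force: [0.3, 0.2, -0.7]
grip_width: 1.001
gripper_force: 0.0
t 0.6 pos [303.7 453.8 281.3] yaxis 74.5 q7 0.27 F [ 0.3  0.2 -0.7] M [ 0.06 -0.08  0.06] grip 1.001 0.0
tool delta now [-267.8  -64.5   16.3] after yaw 66.5 [-166.   219.9   16.3]
```

```bash

python3 -m jog '[{"gripper":1,"dx":-0.045,"dy":-0.011,"dz":0,"yaw":0},{"gripper":1,"dx":-0.045,"dy":-0.011,"dz":0,"yaw":0},{"gripper":1,"dx":-0.045,"dy":-0.011,"dz":0,"yaw":0},{"gripper":1,"dx":-0.045,"dy":-0.011,"dz":0,"yaw":0},{"gripper":1,"dx":-0.045,"dy":-0.011,"dz":0,"yaw":0}]' >/dev/null
python3 -m jog '[{"gripper":1,"dx":-0.04,"dy":-0.009,"dz":0,"yaw":0},{"gripper":1,"dx":0,"dy":0,"dz":0,"yaw":8.3},{"gripper":1,"dx":0,"dy":0,"dz":0,"yaw":8.3},{"gripper":1,"dx":0,"dy":0,"dz":0,"yaw":8.3},{"gripper":1,"dx":0,"dy":0,"dz":0,"yaw":8.3}]'>/dev/null
python3 -m jog '[{"gripper":1,"dx":0,"dy":0,"dz":0,"yaw":8.3},{"gripper":1,"dx":0,"dy":0,"dz":0,"yaw":8.3},{"gripper":1,"dx":0,"dy":0,"dz":0,"yaw":8.3},{"gripper":1,"dx":0,"dy":0,"dz":0,"yaw":8.3},{"gripper":1,"dx":0,"dy":0,"dz":0,"yaw":0}]'>/dev/null
python3 -c "
from h import *;to(544.5,320,215,8);s=snap('wrist','w1');print(np.round(s['world_from_camera'],2).tolist())"
```

```text
t 2.1 pos [540.8 323.  280.8] yaxis 8.1 q7 -0.31 F [ 0.1 -1.   0.6] M [-0.06 -0.07 -0.01] grip 0.999 0.0
tool delta now [-3.4  3.3 65.8] after yaw 0.1 [-3.4  3.3 65.8]
[[0.99, 0.13, 0.03, 530.81], [0.14, -0.95, -0.27, 389.86], [-0.0, 0.27, -0.96, 423.24], [0.0, 0.0, 0.0, 1.0]]
```

View pics/w1.png

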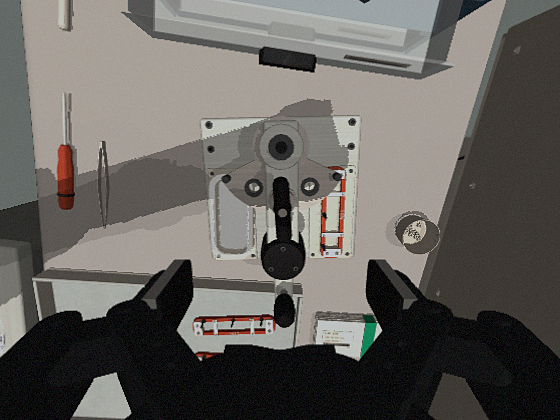

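The wrist view is centred on the stand: pillar at (282,148), T-bar cap at (282,213), and swing grip top at about (285,298).

```bash
python3 - <<'E'
from h import *
s=pickle.load(open('w1.pkl','rb'))
print(onz(s,282,212.5,172),onz(s,282,148,118),onz(s,280.5,178,171),onz(s,285,297,170))
for n,c in(('foot',((202,117),(361,115),(355,258),(212,260))),):print([np.round(onz(s,*k,10)[:2],1) for k in c])
E
```

```text
[542.27481966 321.33959999 172.        ] [535.0225901  374.48870781 118.        ] [536.61200047 351.7338826  171.        ] [557.48405867 235.94746687 170.        ]
[array([423.9, 394.4]), array([635.6, 426.6]), array([671.2, 220.9]), array([453.4, 186.7])]
```

```bash

python3 -m jog '[{"gripper":0.6,"dx":-0.002,"dy":0.002,"dz":0.03,"yaw":-0.8},{"gripper":0.6,"dx":0,"dy":0,"dz":0.03,"yaw":0},{"gripper":0.6,"dx":0,"dy":0,"dz":0.03,"yaw":0},{"gripper":0.5,"dx":0,"dy":0,"dz":0.02,"yaw":0},{"gripper":0.5,"dx":0,"dy":0,"dz":0,"yaw":0}]' >/dev/null
python3 -c "
from h import *;to(543,320.7,155,8.9)"
```

```text
t 2.65 pos [541.4 320.2 168. ] yaxis 9.0 q7 -0.24 F [-0.1  0.4 -0.5] M [-0.    0.01 -0.01] grip 0.5 0.0
tool delta now [ 0.3  1.7 13. ] after yaw 0.1 [ 0.3  1.7 13. ]
```

```bash

python3 -m jog '[{"gripper":0.5,"dx":0,"dy":0.0015,"dz":0.012,"yaw":0},{"gripper":0.5,"dx":0,"dy":0,"dz":0,"yaw":0},{"gripper":0,"dx":0,"dy":0,"dz":0,"yaw":0},{"gripper":0,"dx":0,"dy":0,"dz":0,"yaw":0},{"gripper":0,"dx":0,"dy":0,"dz":0,"yaw":0}]' 70 >/dev/null
python3 -m jog '[{"gripper":0,"dx":0,"dy":0,"dz":0,"yaw":0},{"gripper":0,"dx":0,"dy":0,"dz":0,"yaw":0}]' >/dev/null
python3 -c "
from h import *;to(543,320.7,155,8.9);snap('wrist','w2')"
```

```text
t 3.35 pos [544.4 322.  160.6] yaxis 9.0 q7 -0.24 F [-3.  -1.2  5.9] M [-0.22  0.85  0.29] grip 0.15 69.5
tool delta now [-1.  -1.6  5.6] after yaw 0.1 [-1.  -1.6  5.6]
```

View pics/w2.png

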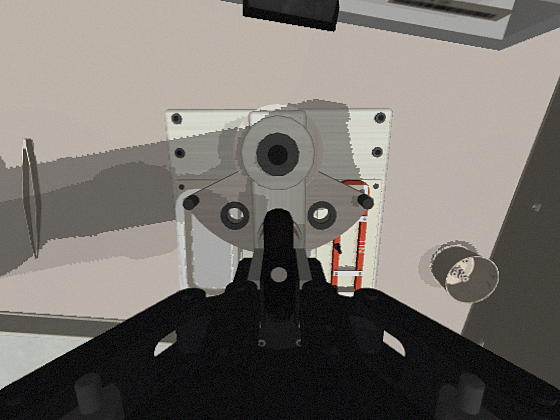

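The fingers have closed on the bar, with the cap centred between the pads at (279,274). Next I lift.

```bash

python3 -m jog '[{"gripper":0,"dx":0,"dy":0,"dz":-0.004,"yaw":0},{"gripper":0,"dx":0,"dy":0,"dz":-0.004,"yaw":0},{"gripper":0,"dx":0,"dy":0,"dz":-0.004,"yaw":0},{"gripper":0,"dx":0,"dy":0,"dz":-0.004,"yaw":0},{"gripper":0,"dx":0,"dy":0,"dz":0,"yaw":0}]' 90 >/dev/null
python3 -c "
from h import *;to(543,320.7,176,8.9)"
```

```text
t 3.9 pos [544.  321.7 174.9] yaxis 8.9 q7 -0.25 F [ -1.5   1.4 -11.1] M [0.48 0.28 0.19] grip 0.145 90.0
tool delta now [-0.8 -1.2 -1.1] after yaw 0.0 [-0.8 -1.2 -1.1]
```

```bash

python3 -m jog '[{"gripper":0,"dx":0,"dy":0,"dz":-0.0015,"yaw":0},{"gripper":0,"dx":0,"dy":0,"dz":0,"yaw":-6},{"gripper":0,"dx":0,"dy":0,"dz":0,"yaw":-6},{"gripper":0,"dx":0,"dy":0,"dz":0,"yaw":-6},{"gripper":0,"dx":0,"dy":0,"dz":0,"yaw":-6}]' >/dev/null
python3 -c "
from h import *;to(543,320.7,176,98.9)"
```

```text
t 4.4 pos [544.2 321.7 176.2] yaxis 33.1 q7 0.13 F [ -0.8   2.4 -11.7] M [ 0.69  0.39 -0.06] grip 0.144 89.9
tool delta now [-0.2 -1.6  0.2] after yaw -65.8 [ 1.4 -0.8  0.2]
```

It turns freely with little moment.

```bash

python3 -m jog '[{"gripper":0,"dx":0,"dy":0,"dz":0,"yaw":-7},{"gripper":0,"dx":0,"dy":0,"dz":0,"yaw":-7},{"gripper":0,"dx":0,"dy":0,"dz":0,"yaw":-7},{"gripper":0,"dx":0,"dy":0,"dz":0,"yaw":-7},{"gripper":0,"dx":0,"dy":0,"dz":0,"yaw":-7}]' >/dev/null
python3 -m jog '[{"gripper":0,"dx":0,"dy":0,"dz":0,"yaw":-7},{"gripper":0,"dx":0,"dy":0,"dz":0,"yaw":-7},{"gripper":0,"dx":0,"dy":0,"dz":0,"yaw":-7},{"gripper":0,"dx":0,"dy":0,"dz":0,"yaw":-7},{"gripper":0,"dx":0,"dy":0,"dz":0,"yaw":-3}]' >/dev/null
python3 -c "
from h import *;to(543,320.7,176,98.9)"
```

```text
t 5.4 pos [544.4 322.  176.2] yaxis 99.0 q7 1.15 F [ -2.2   4.7 -12.6] M [ 1.01  0.42 -0.  ] grip 0.141 89.9
tool delta now [ 1.6 -1.1  0.2] after yaw 0.1 [ 1.6 -1.1  0.2]
```

```bash

python3 -m jog '[{"gripper":0,"dx":0,"dy":0,"dz":0,"yaw":-2},{"gripper":0,"dx":0,"dy":0,"dz":0.002,"yaw":0},{"gripper":0,"dx":0,"dy":0,"dz":0.001,"yaw":0},{"gripper":0,"dx":0,"dy":0,"dz":0,"yaw":0}]' 
python3 -m jog '[{"gripper":0.5,"dx":0,"dy":0,"dz":0,"yaw":0},{"gripper":0.5,"dx":0,"dy":0,"dz":0,"yaw":0},{"gripper":0.5,"dx":0,"dy":0,"dz":-0.02,"yaw":0},{"gripper":0.5,"dx":0,"dy":0,"dz":-0.04,"yaw":0},{"gripper":0.5,"dx":0,"dy":0,"dz":-0.02,"yaw":0}]' >/dev/null
python3 -c "
from h import *;to(560.8,207,215,8.9);snap('wrist','w3')
"
```

```text
t: 5.8
position: [545.4, 322.2, 173.7]
eef_rot: [[-0.982, -0.187, 0.001], [-0.187, 0.982, 0.001], [-0.001, 0.001, -1.0]]
contact_force: [1.1, 5.2, -11.3]
grip_width: 0.137
gripper_force: 90.0
t 6.3 pos [547.3 321.3 258.6] yaxis 100.8 q7 1.18 F [ 0.2 -0.1  0.4] M [ 0.01 -0.   -0.03] grip 0.502 0.0
tool delta now [   8.3 -114.8   43.4] after yaw -88.1 [115.1   4.6  43.4]
```

View pics/w3.png

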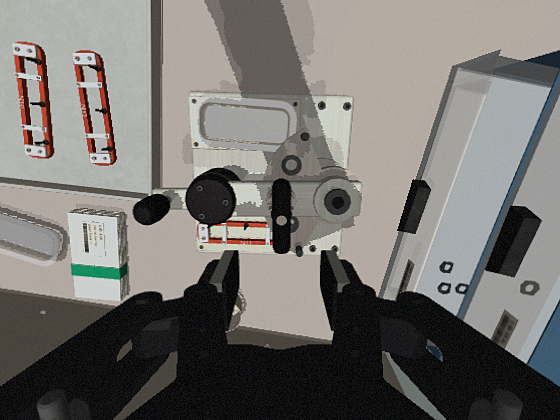

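The bar now lies across the arm, with its cap at (281,220). The swing grip top is at about (148,209) and the pillar at (337,202).

```bash
python3 - <<'E'
from h import *
s=pickle.load(open('w3.pkl','rb'))
print(onz(s,281,220,185),onz(s,337,202,118),onz(s,147,210,170))
E
python3 -m jog '[{"gripper":0.7,"dx":0.003,"dy":-0.04,"dz":0,"yaw":0},{"gripper":0.7,"dx":0.003,"dy":-0.04,"dz":0,"yaw":0},{"gripper":0.7,"dx":0.002,"dy":-0.035,"dz":0,"yaw":0},{"gripper":0.7,"dx":0,"dy":0,"dz":0,"yaw":8.5},{"gripper":0.7,"dx":0,"dy":0,"dz":0,"yaw":8.5}]' >/dev/null
python3 -m jog '[{"gripper":0.7,"dx":0,"dy":0,"dz":0,"yaw":8.5},{"gripper":0.7,"dx":0,"dy":0,"dz":0,"yaw":8.5},{"gripper":0.7,"dx":0,"dy":0,"dz":0,"yaw":8.5},{"gripper":0.7,"dx":0,"dy":0,"dz":0,"yaw":8.5},{"gripper":0.7,"dx":0,"dy":0,"dz":0,"yaw":8.5}]' >/dev/null
python3 -m jog '[{"gripper":0.7,"dx":0,"dy":0,"dz":0,"yaw":8.5},{"gripper":0.7,"dx":0,"dy":0,"dz":0,"yaw":8.5},{"gripper":0.7,"dx":0,"dy":0,"dz":0,"yaw":8.5},{"gripper":0.7,"dx":0,"dy":0,"dz":0,"yaw":6},{"gripper":0.7,"dx":0,"dy":0,"dz":0,"yaw":0}]' >/dev/null
python3 -c "
from h import *;to(561,206.5,145,8.9);snap('wrist','w4')
"
```

```text
[543.95178931 321.51439477 185.        ] [535.33619692 377.35226053 118.        ] [560.3952641 212.9364447 170.       ]
t 7.85 pos [559.6 206.4 255. ] yaxis 9.8 q7 -0.12 F [-0.6  0.6  0.5] M [ 0.02  0.03 -0.04] grip 0.701 0.0
tool delta now [-1.0e-01  1.2e+00  1.1e+02] after yaw 0.9 [-1.0e-01  1.2e+00  1.1e+02]
```

View pics/w4.png

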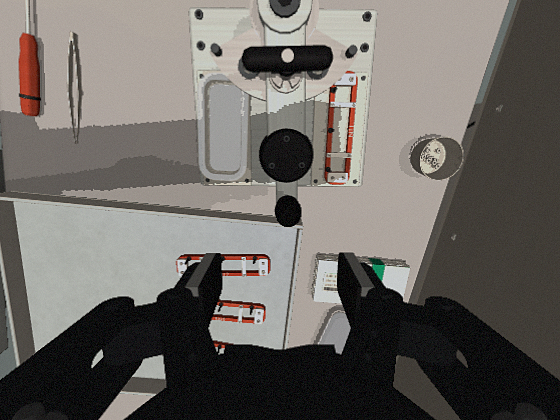

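The round grip top is at (288,209) and the bar cap at (288,55).

```bash
python3 - <<'E'
from h import *
s=pickle.load(open('w4.pkl','rb'))
print(onz(s,288,209,168),onz(s,288,55,185),onz(s,286,5,118))
E
```

```text
[564.41961031 214.58925886 168.        ] [544.60330368 321.85748359 185.        ] [535.6044666  373.55728615 118.        ]
```

```bash

python3 -m jog '[{"gripper":0.7,"dx":0.002,"dy":0.0038,"dz":0.03,"yaw":0},{"gripper":0.7,"dx":0,"dy":0,"dz":0.04,"yaw":0},{"gripper":0.7,"dx":0,"dy":0,"dz":0.03,"yaw":0},{"gripper":0.7,"dx":0,"dy":0,"dz":0.012,"yaw":0},{"gripper":0.7,"dx":0,"dy":0,"dz":0,"yaw":0}]' 
python3 -m jog '[{"gripper":0,"dx":0,"dy":0,"dz":0,"yaw":0},{"gripper":0,"dx":0,"dy":0,"dz":0,"yaw":0},{"gripper":0,"dx":0,"dy":0,"dz":0,"yaw":0},{"gripper":0,"dx":0,"dy":0,"dz":0,"yaw":0},{"gripper":0,"dx":0,"dy":0,"dz":0,"yaw":0}]' 30 >/dev/null
python3 -c "
from h import *;to(561,206.5,145,8.9)
"
```

```text
t: 8.4
position: [561.6, 209.1, 140.7]
eef_rot: [[-0.172, 0.985, -0.002], [0.985, 0.172, -0.001], [-0.001, -0.002, -1.0]]
contact_force: [-0.0, -0.0, 0.5]
grip_width: 0.697
gripper_force: 0.0
t 8.9 pos [563.7 210.1 143.9] yaxis 9.9 q7 -0.08 F [-0.1 -0.5  6. ] M [-0.1  -0.12  0.  ] grip 0.261 29.4
tool delta now [-3.1 -3.3 -1.1] after yaw 1.0 [-3.1 -3.3 -1.1]
```

```bash

python3 -m jog '[{"gripper":0,"dx":0.0004,"dy":0.0117,"dz":0,"yaw":-4},{"gripper":0,"dx":0.0004,"dy":0.0117,"dz":0,"yaw":-4},{"gripper":0,"dx":0.0004,"dy":0.0117,"dz":0,"yaw":-4},{"gripper":0,"dx":0.0004,"dy":0.0117,"dz":0,"yaw":-4},{"gripper":0,"dx":0.0004,"dy":0.0117,"dz":0,"yaw":-4}]' >/dev/null
python3 -c "
from h import *;to(561,206.5,145,8.9);p=manip.get_obs()['position']-np.array([535,375.5,0]);print(np.degrees(np.arctan2(p[1],p[0])),np.hypot(p[0],p[1]))
"
```

```text
t 9.4 pos [618.3 229.7 143.9] yaxis 30.0 q7 0.24 F [-0.9  0.1  6.5] M [-0.03  0.33 -0.16] grip 0.258 29.5
tool delta now [  8.5 -61.3  -1.2] after yaw 21.1 [-14.1 -60.2  -1.2]
-60.24358925613605 167.90268000149115
```

```bash

python3 -m jog '[{"gripper":0,"dx":0.0004,"dy":0.0117,"dz":0,"yaw":-4},{"gripper":0,"dx":0.0004,"dy":0.0117,"dz":0,"yaw":-4},{"gripper":0,"dx":0.0004,"dy":0.0117,"dz":0,"yaw":-4},{"gripper":0,"dx":0.0003,"dy":0.0088,"dz":0,"yaw":-3},{"gripper":0,"dx":0,"dy":0,"dz":0,"yaw":0}]' >/dev/null
python3 -m jog '[{"gripper":0,"dx":0,"dy":0,"dz":0,"yaw":0}]' >/dev/null
python3 -c "
from h import *;to(561,206.5,145,8.9);p=manip.get_obs()['position']-np.array([535,375.5,0]);print(np.degrees(np.arctan2(p[1],p[0])),np.hypot(p[0],p[1]));snap('wrist','w5')
"
```

```text
t 10.0 pos [653.7 256.6 144. ] yaxis 44.9 q7 0.45 F [1.5 0.6 4.6] M [ 0.07 -0.43 -0.05] grip 0.26 29.7
tool delta now [  29.9 -101.    -1.5] after yaw 36.0 [-35.1 -99.3  -1.5]
-45.053867976143636 168.0392142526693
```

View pics/w5.png

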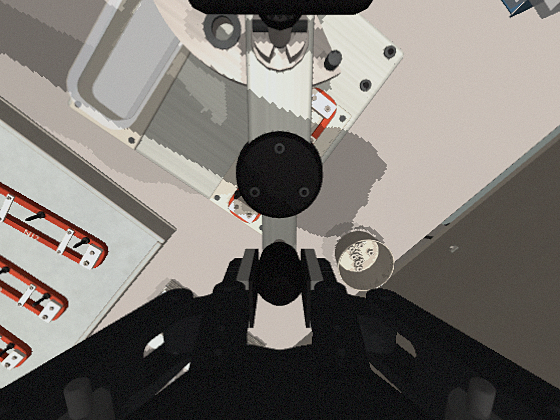

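The arm is over the nest pad at about 35° and the grip is centred between the fingers at (280,272). Now I release and go back to the handle.

```bash

python3 -m jog '[{"gripper":0.6,"dx":0,"dy":0,"dz":0,"yaw":0},{"gripper":0.6,"dx":0,"dy":0,"dz":0,"yaw":0},{"gripper":0.6,"dx":0,"dy":0,"dz":-0.02,"yaw":0},{"gripper":0.6,"dx":0,"dy":0,"dz":-0.05,"yaw":0},{"gripper":0.6,"dx":0,"dy":0,"dz":-0.04,"yaw":0}]' >/dev/null
python3 -m jog '[{"gripper":0.6,"dx":0,"dy":0,"dz":0,"yaw":-8.5},{"gripper":0.6,"dx":0,"dy":0,"dz":0,"yaw":-8.5},{"gripper":0.6,"dx":0,"dy":0,"dz":0,"yaw":-8.5},{"gripper":0.6,"dx":0,"dy":0,"dz":0,"yaw":-8.5},{"gripper":0.6,"dx":0,"dy":0,"dz":0,"yaw":-8.5}]' >/dev/null
python3 -m jog '[{"gripper":0.6,"dx":0,"dy":0,"dz":0,"yaw":-8.5},{"gripper":0.6,"dx":0,"dy":0,"dz":0,"yaw":-8.5},{"gripper":0.6,"dx":0,"dy":0,"dz":0,"yaw":-8.5},{"gripper":0.6,"dx":0,"dy":0,"dz":0,"yaw":-8.5},{"gripper":0.6,"dx":0,"dy":0,"dz":0,"yaw":-8.5}]' >/dev/null
python3 -c "
from h import *;to(573.9,336.6,173,135)
"
```

```text
t 11.55 pos [651.  255.9 251.1] yaxis 130.2 q7 1.79 F [-0.7 -0.4 -0.3] M [ 0.03 -0.01 -0.03] grip 0.599 0.0
tool delta now [  6.7 111.4  78.2] after yaw -4.8 [ -2.6 111.5  78.2]
```

```bash

python3 -m jog '[{"gripper":0.6,"dx":0.002,"dy":0.037,"dz":0,"yaw":0},{"gripper":0.6,"dx":0.002,"dy":0.037,"dz":0,"yaw":0},{"gripper":0.6,"dx":0.002,"dy":0.037,"dz":0,"yaw":-4.8},{"gripper":0.6,"dx":0,"dy":0,"dz":0,"yaw":0},{"gripper":0.6,"dx":0,"dy":0,"dz":0,"yaw":0}]' >/dev/null
python3 -c "
from h import *;to(573.9,336.6,173,135);snap('wrist','w6')
"
```

```text
t 12.05 pos [574.8 338.3 251.5] yaxis 134.8 q7 1.7 F [ 0.4 -0.2  0. ] M [-0.   -0.07  0.01] grip 0.598 0.0
tool delta now [ 1.7 -0.6 78.5] after yaw -0.2 [ 1.7 -0.6 78.5]
```

View pics/w6.png

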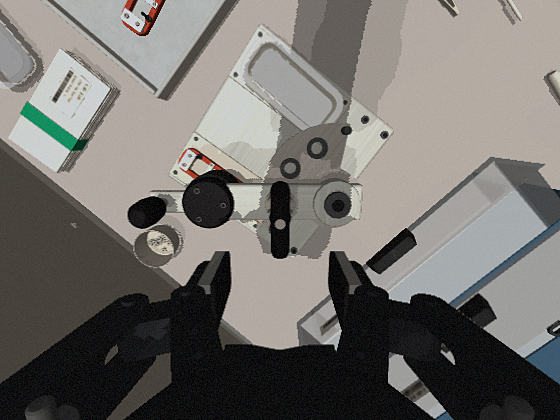

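The bar is still across the arm (cap at 280,224; pillar at 338,204). The middle and tray-side holes are visible at (291,168) and (317,148). I'll check the angle against them.

```bash
python3 - <<'E'
from h import *
s=pickle.load(open('w6.pkl','rb'))
cap=onz(s,280,224,185);A=onz(s,291,168,100);B=onz(s,317,148,100)
p=onz(s,338,204,118)
a=lambda v:np.degrees(np.arctan2(v[1]-p[1],v[0]-p[0]))
print(cap,p,A,B,a(cap),a(A),a(B),[np.hypot(*(v-p)[:2]) for v in(cap,A,B)])
E
```

```text
[572.30853262 336.73481711 185.        ] [532.79734764 377.70025781 118.        ] [541.46914542 322.22920951 100.        ] [509.61609694 326.50218589 100.        ] -46.035252738241454 -81.11485759955252 -114.35986952216683 [np.float64(56.914858087705156), np.float64(56.14478850478391), np.float64(56.20153870062911)]
```

```bash

python3 -m jog '[{"gripper":0.5,"dx":0.002,"dy":0,"dz":0.03,"yaw":0},{"gripper":0.5,"dx":0,"dy":0,"dz":0.03,"yaw":0},{"gripper":0.5,"dx":0,"dy":0,"dz":0.021,"yaw":0},{"gripper":0.5,"dx":0,"dy":0,"dz":0,"yaw":0},{"gripper":0.5,"dx":0,"dy":0,"dz":0,"yaw":0}]' 70
python3 -m jog '[{"gripper":0,"dx":0,"dy":0,"dz":0,"yaw":0},{"gripper":0,"dx":0,"dy":0,"dz":0,"yaw":0},{"gripper":0,"dx":0,"dy":0,"dz":0,"yaw":0},{"gripper":0,"dx":0,"dy":0,"dz":0,"yaw":0},{"gripper":0,"dx":0,"dy":0,"dz":0,"yaw":0}]' 80 >/dev/null
python3 -c "
from h import *;to(573.9,336.6,173,135)"
python3 -m jog '[{"gripper":0,"dx":0,"dy":0,"dz":-0.002,"yaw":0},{"gripper":0,"dx":0,"dy":0,"dz":-0.002,"yaw":0},{"gripper":0,"dx":0,"dy":0,"dz":-0.002,"yaw":0},{"gripper":0,"dx":0,"dy":0,"dz":0,"yaw":0}]' >/dev/null
python3 -c "
from h import *;to(573.9,336.6,173,45)"
```

```text
t: 12.6
position: [575.4, 334.9, 170.9]
eef_rot: [[-0.712, -0.702, -0.0], [-0.702, 0.712, -0.001], [0.0, -0.0, -1.0]]
contact_force: [0.3, 0.1, 0.7]
grip_width: 0.497
gripper_force: 0.0
t 13.1 pos [574.1 338.  172.8] yaxis 134.8 q7 1.68 F [-4.   2.3  6.9] M [ 0.44  0.84 -0.06] grip 0.15 79.8
tool delta now [ 1.2 -0.9 -0.2] after yaw -0.2 [ 1.2 -0.9 -0.2]
t 13.5 pos [573.8 337.3 175. ] yaxis 134.7 q7 1.68 F [ 1.6  6.7 -9.9] M [ 1.45 -0.4  -0.15] grip 0.145 78.2
tool delta now [ 0.4 -0.6  2. ] after yaw 89.7 [-0.6 -0.4  2. ]
```

```bash

python3 -m jog '[{"gripper":0,"dx":0,"dy":0,"dz":0,"yaw":7},{"gripper":0,"dx":0,"dy":0,"dz":0,"yaw":7},{"gripper":0,"dx":0,"dy":0,"dz":0,"yaw":7},{"gripper":0,"dx":0,"dy":0,"dz":0,"yaw":7},{"gripper":0,"dx":0,"dy":0,"dz":0,"yaw":7}]' 100 >/dev/null
python3 -c "
from h import *;to(573.9,336.6,173,45)"
python3 -m jog '[{"gripper":0,"dx":0,"dy":0,"dz":0,"yaw":7},{"gripper":0,"dx":0,"dy":0,"dz":0,"yaw":7},{"gripper":0,"dx":0,"dy":0,"dz":0,"yaw":7},{"gripper":0,"dx":0,"dy":0,"dz":0,"yaw":7},{"gripper":0,"dx":0,"dy":0,"dz":0,"yaw":7}]' >/dev/null
python3 -m jog '[{"gripper":0,"dx":0,"dy":0,"dz":0,"yaw":7},{"gripper":0,"dx":0,"dy":0,"dz":0,"yaw":7},{"gripper":0,"dx":0,"dy":0,"dz":0,"yaw":6},{"gripper":0,"dx":0,"dy":0,"dz":0,"yaw":0}]' >/dev/null
python3 -c "
from h import *;to(573.9,336.6,173,45)"
```

```text
t 14.0 pos [573.2 336.2 174.3] yaxis 99.4 q7 1.14 F [  0.4   4.5 -11.8] M [ 0.9  -0.09  0.04] grip 0.139 102.7
tool delta now [-0.8  0.3  1.3] after yaw 54.4 [-0.2  0.8  1.3]
t 14.9 pos [573.  335.6 174.3] yaxis 44.7 q7 0.29 F [ -1.4   3.1 -11.1] M [ 0.56  0.04 -0.03] grip 0.136 102.7
tool delta now [0.  1.4 1.3] after yaw -0.3 [0.  1.4 1.3]
```

```bash

python3 -m jog '[{"gripper":0,"dx":0,"dy":0,"dz":0,"yaw":1.5},{"gripper":0,"dx":0,"dy":0,"dz":0.004,"yaw":0},{"gripper":0,"dx":0,"dy":0,"dz":0.004,"yaw":0},{"gripper":0,"dx":0,"dy":0,"dz":0.004,"yaw":0},{"gripper":0,"dx":0,"dy":0,"dz":0,"yaw":0}]' >/dev/null
python3 -c "
from h import *;to(573.9,336.6,161,45)"
```

```text
t 15.4 pos [573.3 335.7 163.9] yaxis 43.2 q7 0.27 F [-5.8  1.1 -8.1] M [0.21 1.24 0.04] grip 0.137 103.1
tool delta now [0.3 1.1 2.9] after yaw -1.8 [0.2 1.1 2.9]
```

```bash

python3 -m jog '[{"gripper":0,"dx":0,"dy":0,"dz":0.003,"yaw":0},{"gripper":0,"dx":0,"dy":0,"dz":0.002,"yaw":0},{"gripper":0,"dx":0,"dy":0,"dz":0,"yaw":0}]' >/dev/null
python3 -c "
from h import *;to(573.9,336.6,161,45)"
python3 -m jog '[{"gripper":0.5,"dx":0,"dy":0,"dz":0,"yaw":0},{"gripper":0.5,"dx":0,"dy":0,"dz":0,"yaw":0},{"gripper":0.5,"dx":0,"dy":0,"dz":-0.02,"yaw":0},{"gripper":0.5,"dx":0,"dy":0,"dz":-0.04,"yaw":0},{"gripper":0.5,"dx":0,"dy":0,"dz":-0.04,"yaw":0}]' >/dev/null
python3 -m jog '[{"gripper":0.5,"dx":0,"dy":0,"dz":-0.04,"yaw":0},{"gripper":0.5,"dx":0,"dy":0,"dz":0,"yaw":0}]' >/dev/null
python3 - <<'E'
from h import *
to(573.9,336.6,161,45);s=snap('wrist','w7');snap('top','top1')
im=cv2.imread('pics/top1.png')[165:260,115:215];a=cv2.resize(im,None,fx=4,fy=4,interpolation=cv2.INTER_CUBIC)
w=cv2.imread('pics/w7.png')[:380,130:530]
cv2.imwrite('pics/c7.png',np.hstack([w,a]))
E
```

```text
t 15.7 pos [573.6 336.  160.6] yaxis 43.3 q7 0.27 F [-6.9 -0.4 -2.3] M [-0.06  1.62  0.15] grip 0.143 103.8
tool delta now [ 0.3  0.6 -0.4] after yaw -1.7 [ 0.2  0.6 -0.4]
t 16.4 pos [579.3 336.8 309.2] yaxis 43.1 q7 0.25 F [ 0.   0.4 -0.7] M [ 0.05 -0.01  0.04] grip 0.496 0.0
tool delta now [  4.2  -6.6 148.1] after yaw -1.9 [  4.4  -6.4 148.1]
```

View pics/c7.png

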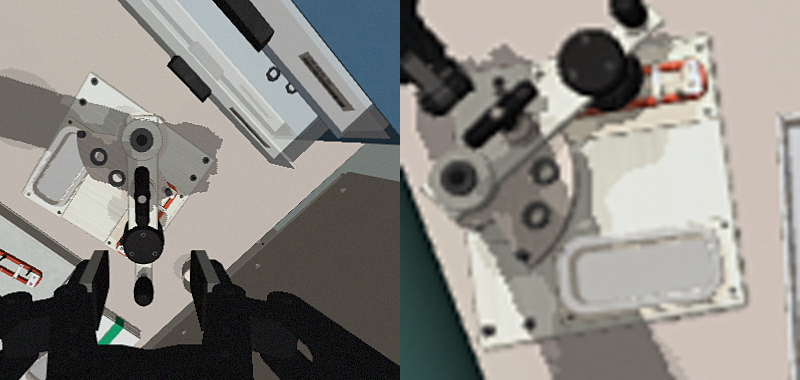

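The bar lies along the arm again and the nest and tray are in place. I'll check that the pin is home by triangulating the cap height and comparing it with the start.

```bash
python3 - <<'E'
from h import *
def tri(f,uw,ft,ut):
    A=ray(pickle.load(open(f,'rb')),*uw);B=ray(pickle.load(open(ft,'rb')),*ut)
    M=np.stack([A[1],-B[1]],1);k=np.linalg.lstsq(M,B[0]-A[0],rcond=None)[0]
    p,q=A[0]+k[0]*A[1],B[0]+k[1]*B[1];return np.round((p+q)/2,1),np.round(p-q,1)
print('start',tri('w1.pkl',(282,212.5),'top0.pkl',(144.2,203.2)))
print('now',tri('w7.pkl',(272,199),'top1.pkl',(139.8,193.5)))
# wrist-only: intersect cap and pillar; distance cap-pillar for assumed heights
for f,c,p in(('w1.pkl',(282,212.5),(282,148)),('w6.pkl',(280,224),(338,204)),('w7.pkl',(272,199),(272,139))):
    s=pickle.load(open(f,'rb'));P=onz(s,*p,118);print(f,[(z,round(np.hypot(*(onz(s,*c,z)-P)[:2]),1)) for z in(172,182,185)])
E
```

```text
start (array([543.3, 320.6, 170.3]), array([-1.9,  0.5, -0.2]))
now (array([572.5, 334.9, 166.4]), array([ 0., -0.,  0.]))
w1.pkl [(172, np.float64(53.6)), (182, np.float64(50.9)), (185, np.float64(50.0))]
w6.pkl [(172, np.float64(56.9)), (182, np.float64(56.9)), (185, np.float64(56.9))]
w7.pkl [(172, np.float64(55.8)), (182, np.float64(53.5)), (185, np.float64(52.9))]
```

```bash
python3 -c "
from workcell import manip
print(manip.job_done())"
```

```text
the job is handed in; nothing more can be done
None
```

The lamp arm is over the nest station and the T-handle is turned back along the arm. Camera height checks put the pin home, though I did not test the lock by pushing the arm. The gripper is clear of everything, and I handed the job in at about 16.5 s.

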